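Close the leaf jig, index to the third stop and hold

ROBOT

A 7-joint arm with a two-finger parallel gripper is mounted at the origin on a cart in front of the work surface, level with it; the furniture and walls round the work are solid. World frame = base frame: x ahead of the robot, y to its left, z up, the work surface at z = 0. Lengths are in m, angles in rad, forces in N, time in s.
With the tool pointing down it reaches from about 0.35 to 0.775 m from the base axis. Payload 3.1 kg.
Tool frame: the origin (TCP) lies midway between the tips of the shut fingers; the grasp point (between the pads) lies 19 mm behind it (grip_point_offset is the distance from the TCP to the grasp point, in m); y points along the fingers, z is the direction in which the jaws open and shut, and the axes are right-handed (so a half turn about y gives the same grasp; the last joint's range is limited). The gripper opens to 85 mm and grips with 20 to 120 N. Pads are 22 mm wide; open, the fingers measure 114 mm over their backs; the gripper's body (76 mm by 85 mm) begins 54 mm behind the grasp point. The pads swing forward as they close: fully open they stand 13 mm farther back than shut.
Start: joints at [1.088, 0.311, 0.014, 1.512, -0.004, 1.319, -0.027], TCP at [0.235, -0.497, 0.207] pointing down, gripper open.
Joint ranges: [-2.7, 2.7], [-0.3, 1.91], [-1.27, 1.3], [0.12, 2.57], [-1.44, 4.58], [0.2, 2.03], [-3.05, 3.05]. Speed limits (rad/s): [2.79, 2.79, 3.14, 3.14, 3.14, 3.14, 3.14].

INTERFACE

Orientations are given as a rotation vector (axis times angle).
In Python, from bench import * gives the robot as it stands. The module is installed in compiled form; this text tells all that it offers.
- The arm moves only by the shell command python3 -m jog 'ROWS' [FORCE]. ROWS is JSON, a list of rows, each a list of 7 numbers: the shift along the tool's x, y, z in cm, then the turn, a rotation vector about the tool's x, y, z in degrees, then the closure, from 0 (fully open) to 1 (shut). In form: [[dx, dy, dz, ax, ay, az, fingers], ...]. A call has 1 to 12 rows; each row is the pose to reach, as a shift and turn from the pose commanded when the call began, along the tool's axes at that moment; what a row does not reach only later rows make up. A row lasts 1/12 s, in which the tool goes at most 41.7 mm and 7.16 degrees, less where a joint would pass 70% of its speed; a pose out of reach is approached as far as the arm can. A call with a gripper value outside its range is refused whole. The fingers move at their own pace and stop on an object; FORCE is the grip in N (left out, the last holds). Time passes only in rows, so rows that repeat a pose let the fingers close. It gives the time, the measured TCP pose, the force and the opening at its end, in the units of the state.
- sense(): the state, without advancing time (a new reading comes with each control period).
- read_camera(name): name is "scene" or "top"; returns a dict with "pixels" (400x640x3 uint8, blue, green, red), "fx", "fy", "cx", "cy" (pixels), "R" (3x3) and "t" (3): a world point X has camera coordinates R X + t. Camera axes: x right, y down, z forward; pixel columns grow to the right and rows downward; lengths in m; the calibration is good to about 2 mm. A picture is of the moment at which its call begins. There is no depth.
- hand_in(): hands the job in, once; it reports no verdict.
Trained networks look in the newest picture that a camera, given by its name, has taken for a name from the list of things; names that differ only in an ending like _2 or _b are one class to them, and where a whole thing is asked for, a point or a joint stands for the part that bears it (a point fixed in the world has none). Each returns a list of dicts, best first, with "p" (0 to 1); they miss things now and then, are a little off and sometimes report something else, mostly with a low value. They report only what shows in the picture. A call takes as long as a camera call.
- search_frame(query, camera): "point" ([x, y, z] in m, in world coordinates, good to about 4 mm: the middle of the surface that is visible of it).
- trace(query, camera): "region" (400x640 bool, what is visible of it).
The state is a dict: "time": time; "joint_positions": joint angles; "joint_velocities": joint speeds; "tau": joint torques, N m; "tcp_pos": TCP position; "eef_rot": TCP orientation; "ft_force": force on the tool from outside, world axes, zero at the start; "wrist_torque": the same for the moment, N m; "width": finger opening in m.
Only numpy, scipy, OpenCV 4.12 (cv2) and the standard library are available. Lean on these libraries where they do the work, as an engineer would, in place of code of your own. Each camera call takes 0.05 s, during which the arm holds its last target.

TASK

Get the drill jig ready for its next hole: fold its small clamp leaf fully down, then fold the large bush leaf fully down over it. Only then turn the index knob clockwise (seen from above) from its home stop to the third click, never past it, and finish with the gripper still gripping the knob's bar there, as the drilling begins while you hold it. Leave the round tin, the steel block and the hammer where they are.

Things in the scene. Friction and masses are not known exactly. Their poses are not given: they have to be found in the camera images.
- drill_jig: The jig, fixed to the bench. Origin: centre of the underside of its grey base plate, 130 (x) x 280 (y) x 16 mm. Its own z is up. Over the -y half (centre x 0, y -70 mm) stands an open steel box, 104 x 90 mm, rim 70 mm above the bench, with a leaf hinged on each of its two rims across x; over the +y half (x 0, y +70 mm) the round index head with the knob on top. At most 70 mm high outside the leaves and the knob. It lies turned by up to 0.3 rad on the bench.
- clamp_leaf (a joint): Angle of the small clamp leaf, rad: 0 = folded down flat over the box, about 1.57 = upright, more = leaning outward (at most 2.1). An aluminium plate 64 mm wide (along the jig's y), 4 mm thick, free edge 52 mm from the hinge. The hinge is stiff, so the leaf stays where it is left; 1 to 2 N near the free edge moves it.
- clamp_leaf_hinge (a point): On the hinge line of the clamp leaf, mid width; it lies on the box's -x rim (jig frame -56, -70, +73 mm). The leaf's mid thickness passes through the hinge line; its upper face when closed is 75 mm above the bench. Closed it points to the jig's +x.
- clamp_leaf_edge (a point): Middle of the free edge of the clamp leaf, 50 mm from the hinge line; moves with the leaf.
- bush_leaf (a joint): Angle of the large bush leaf, rad: 0 = folded down flat over the clamp leaf, about 1.57 = upright, more = leaning outward (at most 2.1). An aluminium plate 86 mm wide, 4 mm thick, free edge 88 mm from the hinge, with a brass drill bush (16 mm diameter, standing 8 mm out of the upper/outer face) on its centre line 34 mm from the hinge. Stiff hinge as on the other leaf.
- bush_leaf_hinge (a point): On the hinge line of the bush leaf, mid width; on the box's +x rim (jig frame +56, -70, +80 mm). The leaf's mid thickness passes through the hinge line; its upper face when closed is 82 mm above the bench. Closed it points to the jig's -x.
- bush_leaf_edge (a point): Middle of the free edge of the bush leaf, 88 mm from the hinge line; moves with the leaf.
- index_turn (a joint): Angle of the index knob, rad, growing clockwise seen from above: 0 = home stop (where it starts, a solid stop lies just behind it). A sprung roller drops into a detent every 24 degrees (0.419 rad): first click 0.419, second 0.838, third 1.257 rad; it pulls the knob into the nearest detent. Passing from one to the next takes about 0.15 N m (a firm grip of 30 N or more keeps the bar from twisting between the fingers).
- index_knob: The index knob: a toothed steel wheel (69 mm diameter, 54 to 64 mm above the bench) that carries a black disc (54 mm diameter, up to 70 mm) and on it a black bar grip, 46 mm long (its own x, along the jig's x at home), 14 mm thick (its own y), 34 mm tall; the bar stands from 70 to 104 mm above the bench. Origin on the vertical axis, 54 mm above the bench. A white line on its top marks the -x end. Turns with the knob.
- knob_grip (a point): On the knob's axis, 19 mm above the underside of the bar grip (89 mm above the bench): the height to grip.
- round_tin: Bystander: grey round tin, 50 mm diameter, 22 mm high, origin at the centre of its underside.
- steel_block: Bystander: square steel bench block, 62 x 62 x 18 mm, origin at the centre of its underside.
- hammer: Bystander: small hammer with wooden handle, 209 x 63 x 29 mm, lying on the bench, origin under its middle.

How it is judged:
By the outcome, as a careful person would: the job done as asked, in the order asked, and still so for the second after the job is handed in, while the arm keeps its last pose, push and grip.
It also fails if it takes over 72 s, if anything falls off the work surface, if the arm or the gripper's body presses on something with over 40 N, if the wrist force passes 120 N, or if a joint passes its speed limit or range.

## Working session

There is one attempt and no reset: what is moved stays moved. The work goes in short steps, Python scripts to look and compute and a shell command to move; the robot and the scene stay as the last step left them, time stands still between calls to the robot, and variables do not carry over. Pictures are saved under pics/ and viewed, and the job is handed in when it is done.

```bash
mkdir -p pics; ls; cat > look.py <<'E'
from bench import *
import numpy as np, cv2, sys
E
python3 - <<'E'
from bench import *
import cv2
s=sense(); print({k:(v.round(3).tolist() if hasattr(v,'round') and hasattr(v,'tolist') else v) for k,v in s.items()})
for n in("scene","top"):
    c=read_camera(n); cv2.imwrite(f"pics/{n}0.png",c["pixels"]); print(n,c["fx"],c["cx"],c["cy"],c["R"],c["t"])
    for q in("drill_jig","clamp_leaf","clamp_leaf_hinge","clamp_leaf_edge","bush_leaf","bush_leaf_hinge","bush_leaf_edge","index_knob","knob_grip","round_tin","steel_block","hammer"):
        r=search_frame(q,n); print(q,[( [round(float(x),3) for x in d["point"]],round(float(d["p"]),2)) for d in r[:2]])
print(sense()["time"])
E
```

```text
pics
{'time': 0.0, 'joint_positions': [1.088, 0.312, 0.014, 1.513, -0.004, 1.319, -0.027], 'joint_velocities': [-0.0, 0.0, -0.001, -0.001, -0.002, -0.001, 0.0], 'tau': [0.0, -37.991, 0.146, -23.059, 0.012, 0.014, 0.0], 'tcp_pos': [0.234, -0.497, 0.206], 'eef_rot': [-0.444, 1.98, -1.975], 'ft_force': [0.671, -0.009, 0.188], 'wrist_torque': [0.007, 0.03, -0.032], 'width': 0.08525211286445517}
scene 424.14546461905366 322.83146892926203 198.75838753720708 [[ 0.47295589 -0.88076843  0.0236578 ]
 [-0.42722826 -0.25273105 -0.86810312]
 [ 0.77057689  0.40046721 -0.49581981]] [-0.42518697  0.24669206  1.03595299]
drill_jig [([0.527, -0.015, 0.05], 0.95)]
clamp_leaf [([0.475, -0.025, 0.1], 0.8)]
clamp_leaf_hinge [([0.525, -0.019, 0.046], 0.6), ([0.42, 0.117, 0.025], 0.56)]
clamp_leaf_edge [([0.477, -0.029, 0.102], 0.74)]
bush_leaf [([0.603, -0.036, 0.127], 0.82), ([0.477, -0.026, 0.1], 0.33)]
bush_leaf_hinge [([0.524, -0.013, 0.052], 0.97)]
bush_leaf_edge [([0.599, -0.04, 0.124], 0.75)]
index_knob [([0.532, 0.104, 0.071], 0.82)]
knob_grip [([0.53, 0.1, 0.073], 0.84)]
round_tin [([0.419, 0.117
[... 272 characters left out ...]
 -8.35928837e-02]
 [ 8.35934579e-02 -1.21641355e-02 -9.96425696e-01]] [-0.22046773  0.54122156  1.36247556]
drill_jig [([0.541, 0.032, 0.025], 0.63)]
clamp_leaf [([0.478, -0.025, 0.127], 0.61)]
clamp_leaf_hinge [([0.543, 0.025, 0.021], 0.63)]
clamp_leaf_edge [([0.479, -0.03, 0.123], 0.59)]
bush_leaf [([0.599, -0.037, 0.13], 0.66)]
bush_leaf_hinge [([0.543, 0.026, 0.022], 0.98)]
bush_leaf_edge [([0.604, -0.035, 0.129], 0.6), ([0.426, 0.12, 0.024], 0.35)]
index_knob [([0.545, 0.104, 0.07], 0.86)]
knob_grip [([0.546, 0.098, 0.074], 0.6)]
round_tin [([0.426, 0.122, 0.021], 0.78), ([0.545, 0.026, 0.021], 0.37)]
steel_block [([0.41, -0.011, 0.017], 0.62)]
hammer [([0.439, -0.541, 0.02], 0.68)]
1.3
```

View pics/scene0.png

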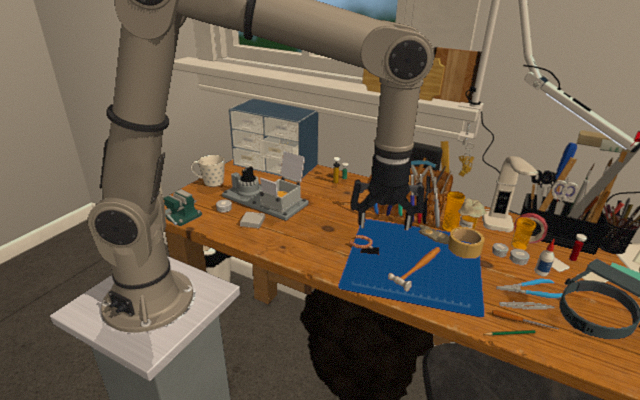

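View pics/top0.png

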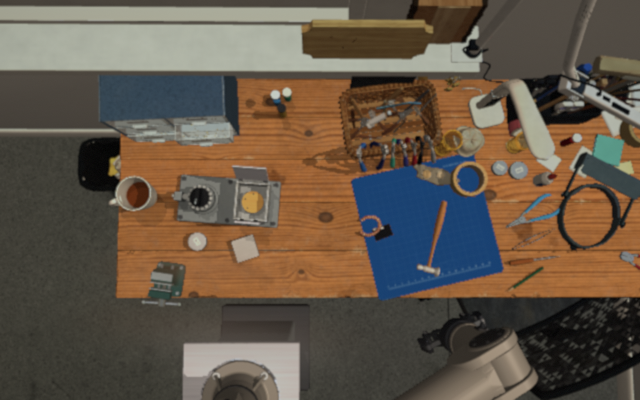

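The jig is at the left of the bench: knob near top pixel (200,197), box near (255,203), with the tin at (197,241) and the block at (245,248). Next I'll enlarge this area.

```bash
python3 - <<'E'
import cv2
a=cv2.imread("pics/top0.png")[150:270,160:300]; cv2.imwrite("pics/t0c.png",cv2.resize(a,None,fx=5,fy=5,interpolation=cv2.INTER_CUBIC)[:600,:700])
a=cv2.imread("pics/scene0.png")[140:240,200:330]; cv2.imwrite("pics/s0c.png",cv2.resize(a,None,fx=6,fy=6,interpolation=cv2.INTER_CUBIC))
E
```

```text
(no output)
```

View pics/t0c.png

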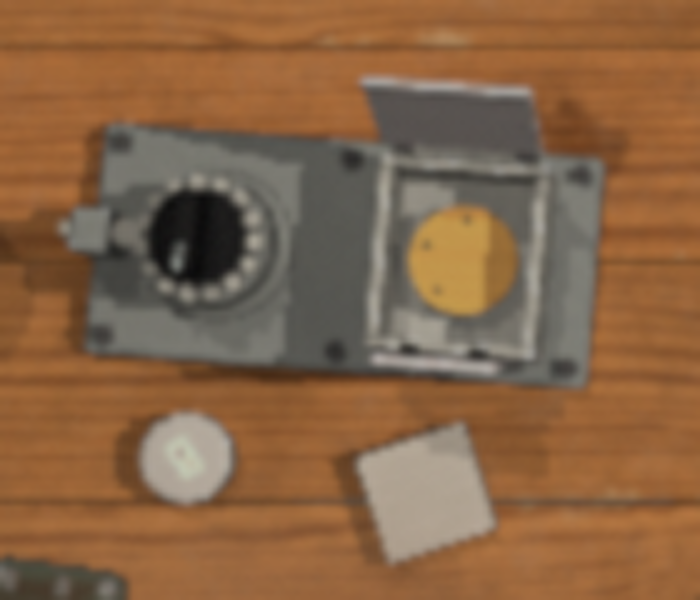

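View pics/s0c.png

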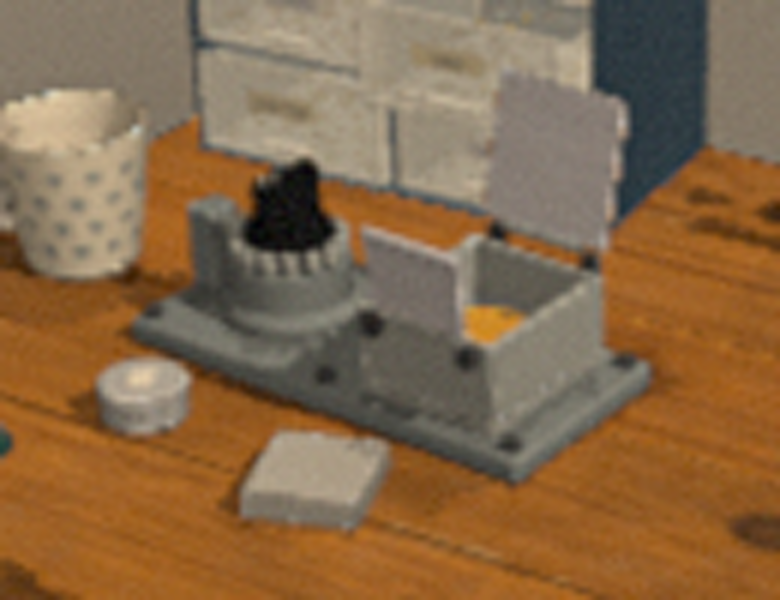

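```bash
cat > geo.py <<'E'
from bench import *
import numpy as np, cv2
from scipy.optimize import least_squares
def proj(c,X):
    p=np.asarray(X)@np.array(c["R"]).T+np.array(c["t"]); return np.c_[c["fx"]*p[:,0]/p[:,2]+c["cx"],c["fy"]*p[:,1]/p[:,2]+c["cy"]]
def unproj(c,uv,z):
    R=np.array(c["R"]);o=-R.T@np.array(c["t"]);d=R.T@np.array([(uv[0]-c["cx"])/c["fx"],(uv[1]-c["cy"])/c["fy"],1]);return o+d*(z-o[2])/d[2]
def jig(p,X):
    c,s=np.cos(p[2]),np.sin(p[2]);X=np.asarray(X,float);return np.c_[p[0]+c*X[:,0]-s*X[:,1],p[1]+s*X[:,0]+c*X[:,1],X[:,2]]
E
python3 - <<'E'
from geo import *
T=read_camera("top");S=read_camera("scene")
X=np.array([[.065,.14,.016],[.065,-.14,.016],[-.065,-.14,.016],[-.065,.14,.016]])
ut=np.array([[108,125],[607,160],[585,388],[88,352]])/5+[160,150]-.4
us=np.array([[650,372],[515,472],[135,322]])/6+[200,140]-.4; Xs=X[[1,2,3]]
for w in((1,0),(0,1),(1,1)):
    f=lambda p:np.r_[w[0]*(proj(T,jig(p,X))-ut).ravel(),w[1]*(proj(S,jig(p,Xs))-us).ravel()]
    r=least_squares(f,[.54,.03,0]);print(w,r.x.round(4),np.round(f(r.x),1))
p=r.x
# leaf edges pixels
et=np.array([[[362,78],[530,92]],[[372,360],[498,372]]])/5+[160,150]-.4
es=np.array([[[502,72],[625,102]],[[365,230],[462,262]]])/6+[200,140]-.4
for name,hx,hz,L,w,sg,i in(("bush",.056,.080,.088,.043,-1,0),("clamp",-.056,.073,.052,.032,1,1)):
    E=lambda a:[[hx+sg*L*np.cos(a),-.07+w,hz+L*np.sin(a)],[hx+sg*L*np.cos(a),-.07-w,hz+L*np.sin(a)]]
    for cam,e in((T,et[i]),(S,es[i])):
        g=lambda a:(proj(cam,jig(p,E(a[0])))-e).ravel()
        q=least_squares(g,[1.6]);print(name,q.x,g(q.x).round(1))
    print(jig(p,E(q.x[0])).round(3))
# knob
ks=jig(p,[[0,.07,.104],[-.023,.07,.104],[.023,.07,.104]]);print("knob",ks.round(3),(proj(T,ks)+.4-[160,150])*5,(proj(S,ks)+.4-[200,140])*6)
E
```

```text
(1, 0) [ 0.5403  0.0363 -0.072 ] [-0.2 -0.6  0.  -0.3  0.8  0.5 -0.6  0.4  0.  -0.   0.  -0.  -0.  -0. ]
(0, 1) [ 0.5375  0.0331 -0.0944] [ 0.  -0.   0.   0.   0.   0.   0.   0.   0.9 -0.  -0.3  0.  -0.6 -0.3]
(1, 1) [ 0.5399  0.0359 -0.0764] [ 0.1 -0.6  0.2  0.   0.8  0.8 -0.6  0.3  0.7 -0.9  0.2 -0.8 -1.1 -0.4]
bush [1.83687232] [0.6 0.2 1.3 0. ]
bush [1.79997858] [-0.2 -0.4  0.3  0.7]
[[ 0.614  0.003  0.166]
 [ 0.607 -0.083  0.166]]
clamp [1.64968555] [ 0.6  0.3  0.3 -0.2]
clamp [1.61744895] [-0.1 -0.3 -0.3 -0.2]
[[ 0.479  0.003  0.125]
 [ 0.474 -0.061  0.125]]
knob [[0.545 0.106 0.104]
 [0.522 0.107 0.104]
 [0.568 0.104 0.104]] [[185.01658288 232.35960081]
 [180.74148777 276.1886931 ]
 [189.27897869 188.66070409]] [[285.65446442 173.31787412]
 [258.21665602 187.81027801]
 [312.45616082 159.16145888]]
```

```bash
cat >> geo.py <<'E'
from scipy.spatial.transform import Rotation as Ro
def st():
    s=sense();R=Ro.from_rotvec(s["eef_rot"]).as_matrix()
    print("t",round(s["time"],2),"tcp",np.round(s["tcp_pos"],4),"F",np.round(s["ft_force"],1),"M",np.round(s["wrist_torque"],2),"w",round(s["width"],4),"q",np.round(s["joint_positions"],2));print("R\n",R.round(3));return s,R
def to(W):
    s,R=st()
    for w in np.atleast_2d(W): print(w,"-> tool cm",(R.T@(np.array(w)-s["tcp_pos"])*100).round(2))
E
python3 -c "
from geo import *
to([[.43,-.045,.25],[.43,-.045,.115]])"
```

```text
t 1.4 tcp [ 0.2347 -0.4974  0.2073] F [-0.4 -1.1 -0.9] M [-0.07  0.05  0.03] w 0.0853 q [ 1.09  0.31  0.01  1.51 -0.    1.32 -0.03]
R
 [[-0.904 -0.     0.427]
 [-0.427  0.    -0.904]
 [ 0.    -1.    -0.   ]]
[ 0.43  -0.045  0.25 ] -> tool cm [-36.97  -4.27 -32.58]
[ 0.43  -0.045  0.115] -> tool cm [-36.97   9.23 -32.58]
```

```bash
python3 -m jog '[[-3,-0.7,-2.7,0,-5,0,1],[-6,-1.4,-5.4,0,-10,0,1],[-9,-2.1,-8.1,0,-15,0,1],[-12,-2.8,-10.8,0,-20,0,1],[-15,-3.5,-13.5,0,-25,0,1],[-18,-4.2,-16.2,0,-30,0,1],[-21,-4.3,-18.9,0,-35,0,1],[-24,-4.3,-21.6,0,-40,0,1],[-27,-4.3,-24.3,0,-45,0,1],[-30,-4.3,-27,0,-50,0,1],[-33.5,-4.3,-29.8,0,-55,0,1],[-37,-4.3,-32.6,0,-60.4,0,1]]' 60; python3 -c "
from geo import *
to([[.43,-.035,.25],[.43,-.035,.115]])"
```

```text
time: 2.4
tcp_pos: [0.4278, -0.0487, 0.2508]
eef_rot: [-1.174, 1.261, -1.263]
ft_force: [1.3, -0.6, -0.3]
width: 0.0001
t 2.4 tcp [ 0.4278 -0.0487  0.2508] F [ 1.3 -0.6 -0.3] M [-0.01 -0.04  0.01] w 0.0001 q [ 0.55  0.06 -0.5   1.71  0.03  1.37 -0.03]
R
 [[-0.072  0.001  0.997]
 [-0.997 -0.001 -0.072]
 [ 0.001 -1.     0.001]]
[ 0.43  -0.035  0.25 ] -> tool cm [-1.38  0.08  0.12]
[ 0.43  -0.035  0.115] -> tool cm [-1.39 13.58  0.1 ]
```

```bash
python3 -m jog '[[-1.2,3,0,0,0,0,1],[-2.3,6,0,0,0,0,1],[-2.3,9,0,0,0,0,1],[-2.3,12,0,0,0,0,1],[-2.3,14.5,0,0,0,0,1],[-2.3,14.5,0,0,0,0,1]]'; cat > shot.py <<'E'
from geo import *
import sys
P=np.array([.5399,.0359,-.0764])
k=sys.argv[1]
T=read_camera("top");S=read_camera("scene")
a=T["pixels"][120:270,160:330];a=cv2.resize(a,None,fx=4,fy=4,interpolation=cv2.INTER_CUBIC)
cv2.imwrite(f"pics/t{k}.png",a[:600,:680])
a=S["pixels"][120:240,200:330];cv2.imwrite(f"pics/s{k}.png",cv2.resize(a,None,fx=5,fy=5,interpolation=cv2.INTER_CUBIC))
s,R=st();d=np.array(s["tcp_pos"])-[P[0],P[1],0];c,sn=np.cos(P[2]),np.sin(P[2])
print("jig tcp",np.round([c*d[0]+sn*d[1],-sn*d[0]+c*d[1],d[2]],4))
E
python3 shot.py 1
```

```text
time: 2.9
tcp_pos: [0.4244, -0.0273, 0.1009]
eef_rot: [-1.18, 1.273, -1.259]
ft_force: [-0.3, -0.1, 0.7]
width: 0.0004
t 3.0 tcp [ 0.4289 -0.0274  0.1053] F [0.4 0.8 0. ] M [-0.03 -0.05 -0.07] w 0.0001 q [ 0.49  0.2  -0.53  1.95  0.12  1.02 -0.16]
R
 [[-0.076 -0.001  0.997]
 [-0.997  0.    -0.076]
 [-0.    -1.    -0.001]]
jig tcp [-0.1059 -0.0716  0.1053]
```

View pics/s1.png

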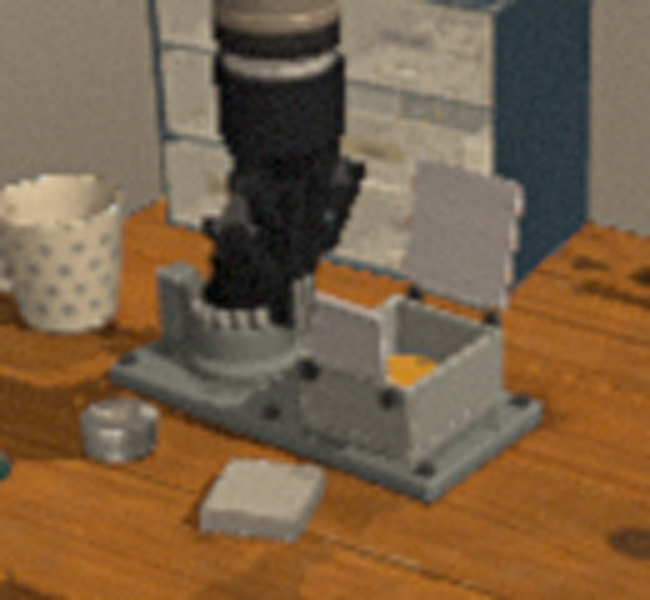

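View pics/t1.png

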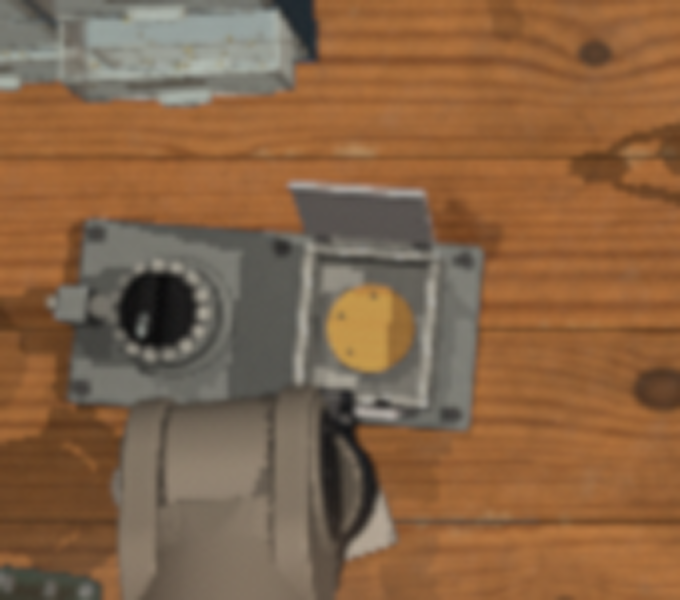

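The scene view shows the gripper in front of the near side, the clamp leaf (345,340) still upright and nothing touched. Next I push the leaf over.

```bash
python3 -m jog '[[0,0,1.2,0,0,0,1],[0,0,2.4,0,0,0,1],[0,0,3.2,0,0,0,1],[0,0,4,0,0,0,1],[0,0,4.6,0,0,0,1],[0,0,5.2,0,0,0,1],[0,0,5.8,0,0,0,1],[0,0,6.4,0,0,0,1],[0,0,6.8,0,0,0,1],[0,0,6.8,0,0,0,1]]'; python3 shot.py 2
```

```text
time: 3.83
tcp_pos: [0.4978, -0.0326, 0.1052]
eef_rot: [-1.172, 1.265, -1.265]
ft_force: [0.1, -0.8, -0.7]
width: -0.0
t 3.93 tcp [ 0.4968 -0.0325  0.1051] F [0.5 0.6 0.5] M [-0.01  0.04 -0.01] w -0.0001 q [ 0.44  0.33 -0.51  1.79  0.18  1.07 -0.21]
R
 [[-0.076 -0.001  0.997]
 [-0.997  0.    -0.076]
 [-0.    -1.    -0.001]]
jig tcp [-0.0378 -0.0715  0.1051]
```

View pics/s2.png

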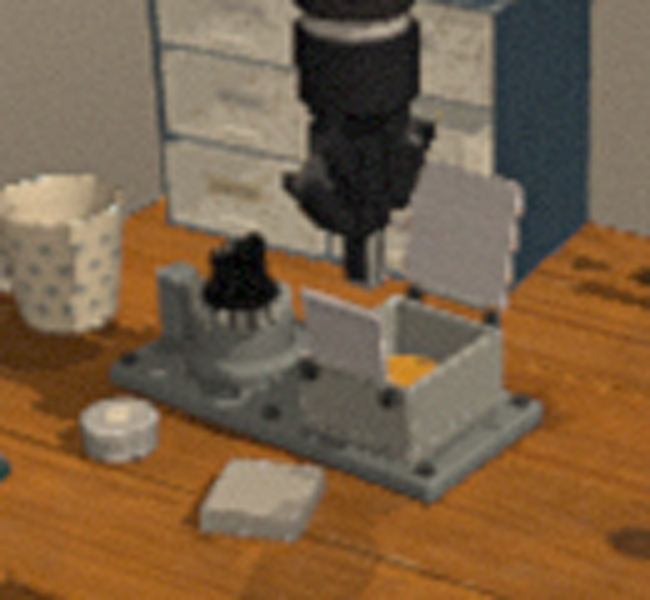

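```bash
python3 - <<'E'
from geo import *
T=read_camera("top");S=read_camera("scene")
X=[sense()["tcp_pos"]]
print((proj(S,X)-[200,120])*5,(proj(T,X)-[160,120])*4)
print("cam",-np.array(S["R"]).T@S["t"],-np.array(T["R"]).T@T["t"])
E
```

```text
[[364.67331153 317.81214678]] [[357.67560336 378.8965633 ]]
cam [-0.49179292 -0.72700972  0.73785914] [ 0.42533123 -0.20357684  1.4055306 ]
```

View pics/t2.png

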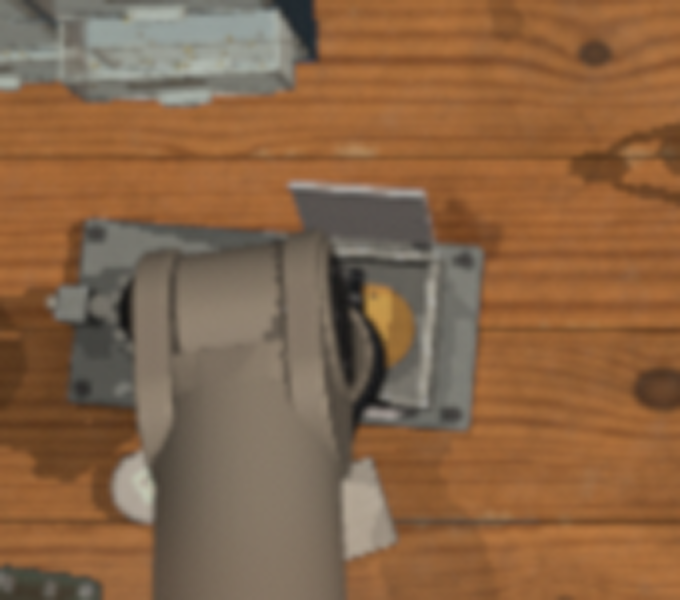

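```bash
python3 - <<'E'
from geo import *
S=read_camera("scene")
a=S["pixels"];cv2.imwrite("pics/s2z.png",cv2.resize(a[130:210,240:310],None,fx=8,fy=7.4,interpolation=cv2.INTER_NEAREST))
x=sense()["tcp_pos"]
for dz in(0,.005,.01,.015,.02,.025): print(dz,proj(S,[x+np.array([0,0,dz])])) 
for dx in(0,.02,.04,.06): print(dx,proj(S,[x+np.array([dx,0,0])])) 
E
```

```text
0 [[272.95592779 183.54464157]]
0.005 [[272.90153802 182.15391048]]
0.01 [[272.84694824 180.75806558]]
0.015 [[272.79215737 179.35707862]]
0.02 [[272.73716429 177.95092112]]
0.025 [[272.68196787 176.53956442]]
0 [[272.95592779 183.54464157]]
0.02 [[276.44859594 181.06822694]]
0.04 [[279.86348972 178.64695686]]
0.06 [[283.20317832 176.27900967]]
```

View pics/s2z.png

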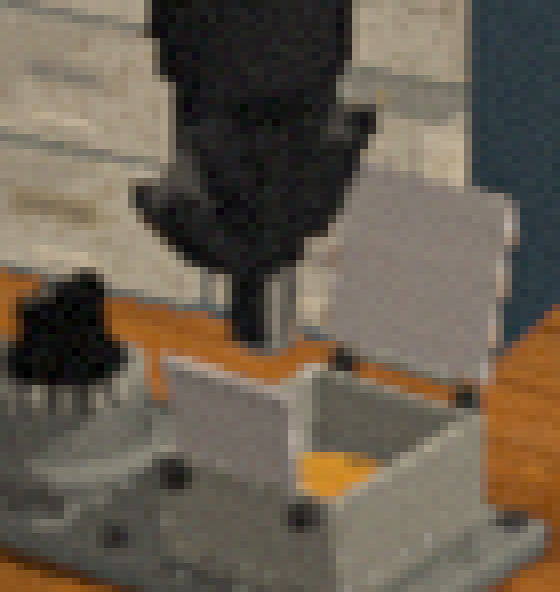

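The clamp leaf still stands. In the zoom the finger tip ends at scene pixel (273,177), while the reported TCP projects to (273,183.5). That puts the real tip about 22 mm above the report, so it passed over the leaf's edge. I'll check this offset before pushing again.

```bash
python3 - <<'E'
from geo import *
import bench
print([n for n in dir(bench) if not n.startswith('__')])
try: print(grip_point_offset)
except Exception as e: print(e)
S=read_camera("scene")
print(proj(S,[[.2347,-.4974,.2073],[.2347,-.4974,.2203],[.2347,-.4974,.243]]))
a=cv2.imread("pics/scene0.png")[130:240,340:430];cv2.imwrite("pics/s0g.png",cv2.resize(a,None,fx=5,fy=5,interpolation=cv2.INTER_NEAREST))
E
```

```text
['Unreachable', 'grip_point_offset', 'hand_in', 'read_camera', 'search_frame', 'sense', 'trace']
0.0187
[[382.55391859 241.49241276]
 [383.12129526 236.52626656]
 [384.13156968 227.68351588]]
```

View pics/s0g.png

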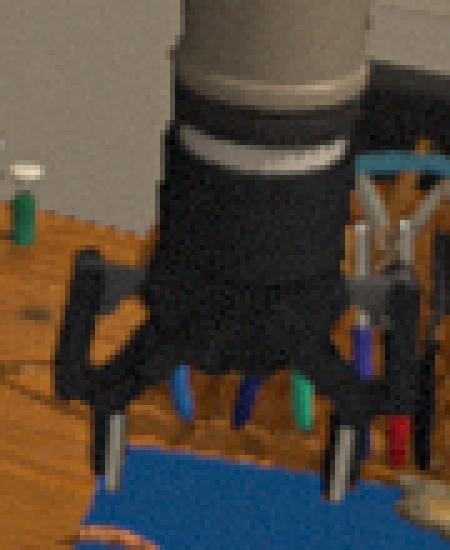

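At the start pose, with the hand open, the tips also show about 20 mm higher than the report predicts. So the true tip height is about the reported TCP + 21 mm. I back off over the leaf and push again 20 mm lower.

```bash
python3 -m jog '[[0,-2,0,0,0,0,1],[0,-2,-3,0,0,0,1],[0,-2,-6.5,0,0,0,1],[0,0,-6.8,0,0,0,1],[0,2,-6.8,0,0,0,1],[0,2,-6.8,0,0,0,1]]'; python3 -m jog '[[0,0,1.2,0,0,0,1],[0,0,2.4,0,0,0,1],[0,0,3,0,0,0,1],[0,0,3.6,0,0,0,1],[0,0,4.2,0,0,0,1],[0,0,4.2,0,0,0,1]]';  python3 shot.py 3
```

```text
time: 4.63
tcp_pos: [0.4253, -0.0277, 0.0828]
eef_rot: [-1.178, 1.269, -1.262]
ft_force: [-0.4, -0.7, -0.5]
width: 0.0002
time: 5.13
tcp_pos: [0.4722, -0.0306, 0.0855]
eef_rot: [-1.171, 1.264, -1.265]
ft_force: [-0.2, -1.1, 0.1]
width: 0.0002
t 5.23 tcp [ 0.4711 -0.0305  0.0853] F [-0.  -0.4 -0.1] M [ 0.04 -0.03  0.01] w 0.0001 q [ 0.45  0.31 -0.51  1.88  0.18  1.   -0.21]
R
 [[-0.076 -0.     0.997]
 [-0.997  0.    -0.076]
 [-0.    -1.    -0.   ]]
jig tcp [-0.0635 -0.0715  0.0853]
```

View pics/s3.png

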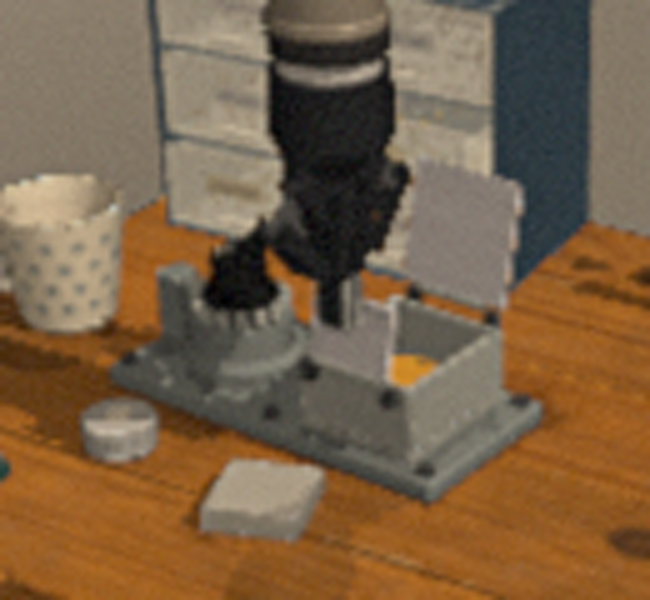

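The leaf now leans inward ahead of the fingertips (345,325), so the offset is confirmed. Next I push it further and then down.

```bash
python3 -m jog '[[0,0,0.7,0,0,0,1],[0,0,1.4,0,0,0,1],[0,0,2.1,0,0,0,1],[0,0.2,2.7,0,0,0,1],[0,0.7,3.1,0,0,0,1],[0,1.2,3.5,0,0,0,1],[0,1.7,3.8,0,0,0,1],[0,2.2,4.0,0,0,0,1],[0,2.7,4.1,0,0,0,1],[0,2.9,4.1,0,0,0,1],[0,2.9,4.1,0,0,0,1]]';  python3 shot.py 4
```

```text
time: 6.15
tcp_pos: [0.511, -0.0337, 0.0553]
eef_rot: [-1.174, 1.266, -1.264]
ft_force: [0.0, -0.3, 0.1]
width: -0.0001
t 6.25 tcp [ 0.5113 -0.0337  0.0559] F [-0.8 -0.6  1.1] M [ 0.06 -0.02 -0.1 ] w -0.0001 q [ 0.41  0.42 -0.49  1.81  0.23  0.97 -0.25]
R
 [[-0.076 -0.001  0.997]
 [-0.997 -0.    -0.076]
 [ 0.    -1.    -0.001]]
jig tcp [-0.0233 -0.0716  0.0559]
```

View pics/s4.png

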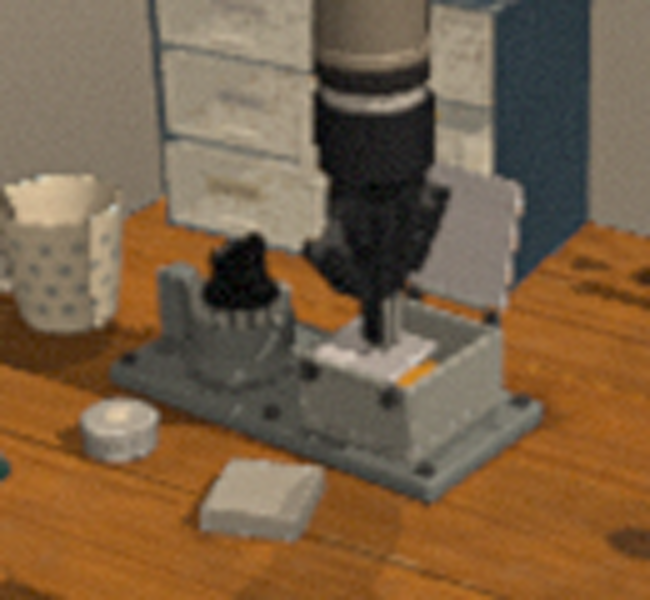

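The clamp leaf is nearly flat (375,355). I press down until the force rises.

```bash
python3 -m jog '[[0,0.2,0.3,0,0,0,1],[0,0.4,0.3,0,0,0,1],[0,0.4,0.3,0,0,0,1]]'; python3 -m jog '[[0,0.2,0,0,0,0,1],[0,0.2,0,0,0,0,1]]';python3 -m jog '[[0,0.2,0,0,0,0,1],[0,0.2,0,0,0,0,1]]'
```

```text
time: 6.5
tcp_pos: [0.5151, -0.034, 0.0521]
eef_rot: [-1.172, 1.265, -1.265]
ft_force: [0.1, 0.7, 0.6]
width: 0.0
time: 6.67
tcp_pos: [0.5152, -0.034, 0.0511]
eef_rot: [-1.172, 1.264, -1.265]
ft_force: [-1.3, -0.2, 5.3]
width: 0.0
time: 6.83
tcp_pos: [0.5153, -0.034, 0.0508]
eef_rot: [-1.173, 1.264, -1.266]
ft_force: [-5.7, -0.1, 15.8]
width: 0.0001
```

The force reached 15.8 N with the tip stopped at 0.0508, so the leaf is down on its stop. That contact gives the tip offset as 24 mm. Next I lift, look, and check how much room there is behind the bush leaf.

```bash
python3 -m jog '[[0,-3,0,0,0,0,1],[0,-7,0,0,0,0,1],[0,-11,0,0,0,0,1],[0,-15,0,0,0,0,1],[0,-16,-2,0,0,0,1],[0,-16,-4,0,0,0,1]]';  python3 shot.py 5; python3 - <<'E'
from geo import *
S=read_camera("scene")
for uv in((200/6+200,140/6+140),(585/6+200,235/6+140),(238,169),(267,174)): print(uv,unproj(S,uv,0).round(3))
T=read_camera("top")
for z in(0,.1,.2): print(z,unproj(T,(110+160-100+5,101/4+120),z).round(3),unproj(T,(290/4+160,88/4+120),z).round(3))
E
```

```text
time: 7.33
tcp_pos: [0.4783, -0.0304, 0.2126]
eef_rot: [-1.165, 1.257, -1.269]
ft_force: [-1.2, 0.2, -0.2]
width: 0.0002
t 7.43 tcp [ 0.473  -0.0306  0.2092] F [ 0.4 -0.1 -0. ] M [-0.03 -0.02  0.07] w -0.0002 q [ 0.48  0.19 -0.53  1.69  0.1   1.29 -0.14]
R
 [[-0.075 -0.     0.997]
 [-0.997 -0.002 -0.075]
 [ 0.002 -1.    -0.   ]]
jig tcp [-0.0616 -0.0714  0.2092]
(233.33333333333334, 163.33333333333334) [ 0.725  0.319 -0.   ]
(297.5, 179.16666666666666) [0.738 0.023 0.   ]
(238, 169) [0.693 0.271 0.   ]
(267, 174) [0.715 0.147 0.   ]
0 [0.7   0.195 0.   ] [0.709 0.032 0.   ]
0.1 [0.68  0.166 0.1  ] [0.689 0.015 0.1  ]
0.2 [0.661 0.138 0.2  ] [ 0.669 -0.002  0.2  ]
```

View pics/s5.png

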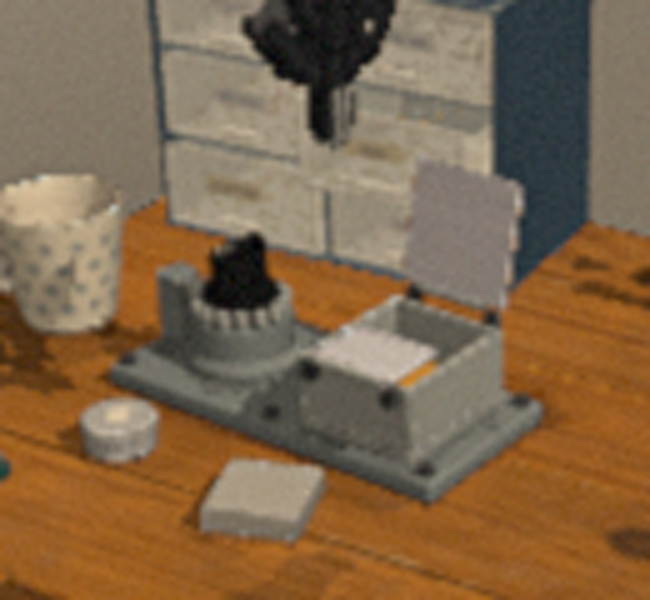

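View pics/t5.png

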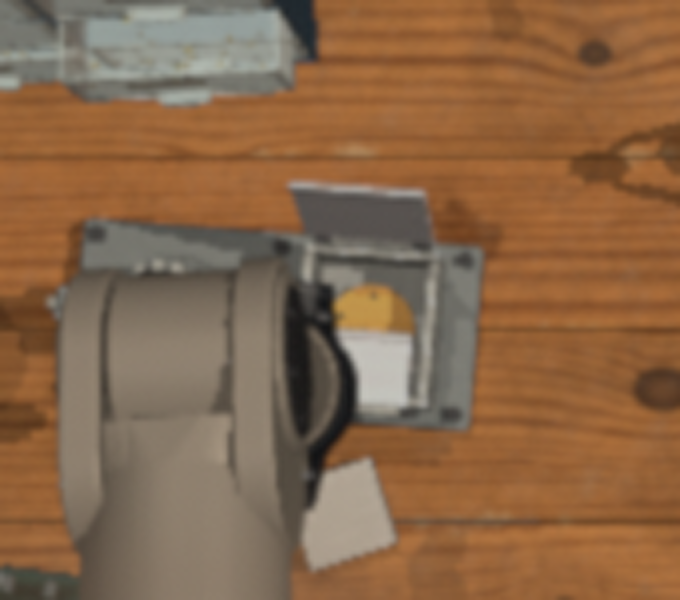

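```bash
python3 - <<'E'
from geo import *
S=read_camera("scene");T=read_camera("top")
a=T["pixels"];cv2.imwrite("pics/tcab.png",cv2.resize(a[60:180,90:260],None,fx=4,fy=4,interpolation=cv2.INTER_CUBIC))
for z in(.15,.2,.25,.3): print(z,unproj(S,(299.4,122.4),z).round(3))
c=jig=None
import geo
P=[.5399,.0359,-.0764]
to(geo.jig(P,[[-.06,-.085,.26],[.105,-.085,.24],[.105,-.085,.12],[.105,-.085,.18]]))
E
```

```text
0.15 [0.925 0.126 0.15 ]
0.2 [0.804 0.054 0.2  ]
0.25 [ 0.684 -0.019  0.25 ]
0.3 [ 0.563 -0.092  0.3  ]
t 7.63 tcp [ 0.4753 -0.0311  0.2078] F [-0.1 -0.3  0.1] M [ 0.    0.01 -0.03] w -0.0 q [ 0.48  0.2  -0.53  1.69  0.1   1.29 -0.14]
R
 [[-0.076 -0.     0.997]
 [-0.997  0.    -0.076]
 [-0.    -1.    -0.   ]]
[ 0.47358734 -0.04427251  0.26      ] -> tool cm [ 1.32 -5.22 -0.07]
[ 0.63810602 -0.05686625  0.24      ] -> tool cm [ 1.33 -3.22 16.43]
[ 0.63810602 -0.05686625  0.12      ] -> tool cm [ 1.33  8.78 16.43]
[ 0.63810602 -0.05686625  0.18      ] -> tool cm [ 1.33  2.78 16.43]
```

View pics/tcab.png

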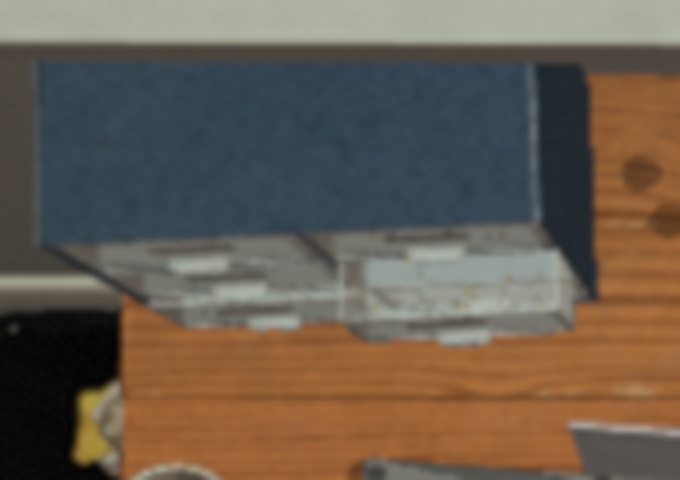

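The clamp leaf lies flat (375,355). The cabinet front stands at x≈0.73, y>0.01, which leaves room for the gripper at y≈-0.057. I go over the bush leaf and down behind it.

```bash
python3 -m jog '[[0.4,-1,2,0,0,0,1],[0.8,-2,5,0,0,0,1],[1.3,-2,8,0,0,0,1],[1.3,-2,11,0,0,0,1],[1.3,-2,14,0,0,0,1],[1.3,-2,16.4,0,0,0,1],[1.3,1,16.4,0,0,0,1],[1.3,4.5,16.4,0,0,0,1],[1.3,7,16.4,0,0,0,1],[1.3,8.6,16.4,0,0,0,1],[1.3,8.6,16.4,0,0,0,1]]';  python3 shot.py 6
```

```text
time: 8.55
tcp_pos: [0.6342, -0.0566, 0.1158]
eef_rot: [-1.181, 1.273, -1.259]
ft_force: [-1.1, -0.5, -0.6]
width: -0.0
t 8.65 tcp [ 0.6376 -0.0563  0.1212] F [0.4 0.3 0.4] M [-0.01 -0.02 -0.01] w 0.0 q [ 0.36  0.6  -0.47  1.35  0.27  1.26 -0.21]
R
 [[-0.076 -0.002  0.997]
 [-0.997  0.001 -0.076]
 [-0.    -1.    -0.002]]
jig tcp [ 0.1044 -0.0845  0.1212]
```

View pics/s6.png

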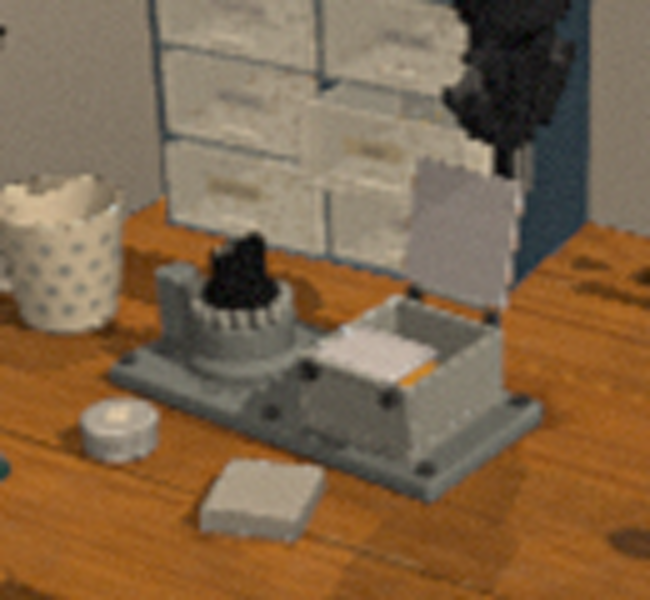

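View pics/t6.png

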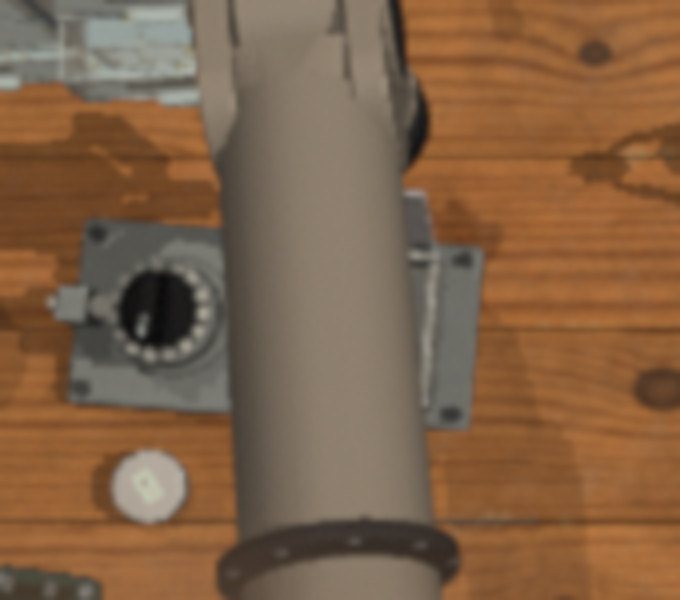

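The finger is behind the bush leaf, at scene (505,165), and nothing has been touched. Next I push toward the robot and follow the leaf down.

```bash
python3 -m jog '[[0,0,-1.3,0,0,0,1],[0,0,-2.2,0,0,0,1],[0,0,-3,0,0,0,1],[0,0,-3.8,0,0,0,1],[0,0,-4.6,0,0,0,1],[0,0,-5.5,0,0,0,1],[0,0,-6.5,0,0,0,1],[0,0,-7.5,0,0,0,1],[0,0.2,-8.5,0,0,0,1],[0,0.6,-9.4,0,0,0,1],[0,1.2,-9.8,0,0,0,1],[0,1.8,-10.2,0,0,0,1]]';  python3 shot.py 7
```

```text
time: 9.65
tcp_pos: [0.5357, -0.0487, 0.1045]
eef_rot: [-1.172, 1.264, -1.266]
ft_force: [-0.1, 0.5, 0.3]
width: 0.0
t 9.75 tcp [ 0.5344 -0.0487  0.1032] F [-0.5  1.1  0.3] M [ 0.05  0.02 -0.04] w 0.0 q [ 0.44  0.42 -0.51  1.69  0.22  1.1  -0.21]
R
 [[-0.076 -0.003  0.997]
 [-0.997 -0.    -0.076]
 [ 0.    -1.    -0.003]]
jig tcp [ 0.0009 -0.0847  0.1032]
```

View pics/s7.png

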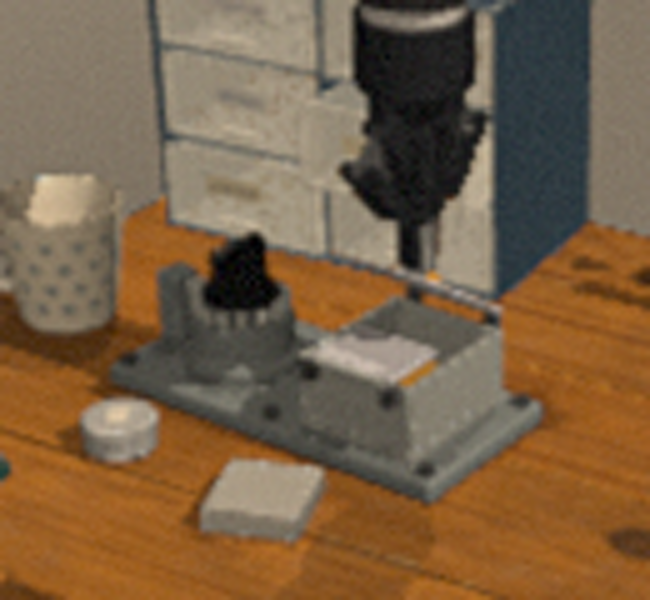

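The bush leaf stands at about 30° (445,290) under the finger. I keep pushing down.

```bash
python3 -m jog '[[0,0.7,-0.3,0,0,0,1],[0,1.4,-0.6,0,0,0,1],[0,2.1,-0.8,0,0,0,1],[0,2.8,-0.9,0,0,0,1],[0,3.5,-0.9,0,0,0,1],[0,4.1,-0.9,0,0,0,1],[0,4.5,-0.9,0,0,0,1],[0,4.5,-0.9,0,0,0,1]]';  python3 -m jog '[[0,0.2,0,0,0,0,1],[0,0.2,0,0,0,0,1]]'
```

```text
time: 10.42
tcp_pos: [0.5268, -0.0479, 0.0586]
eef_rot: [-1.173, 1.265, -1.264]
ft_force: [0.2, 1.0, -0.5]
width: -0.0
time: 10.58
tcp_pos: [0.5274, -0.0478, 0.0581]
eef_rot: [-1.172, 1.264, -1.265]
ft_force: [-1.0, -0.1, 3.6]
width: -0.0003
```

```bash
python3 -m jog '[[0,0.3,0,0,0,0,1],[0,0.3,0,0,0,0,1],[0,0.3,0,0,0,0,1]]'; python3 -m jog '[[0,-3,0,0,0,0,0.3],[0,-6,0,0,0,0,0.3],[0,-9,0,0,0,0,0.3],[-2,-12,0,0,0,0,0.3],[-5,-12,0,0,0,0,0.3],[-8,-12,0,0,0,0,0.3],[-8,-12,-3,0,0,0,0.3],[-8,-12,-6,0,0,0,0.3],[-8,-12,-9,0,0,0,0.3],[-8,-12,-12,0,0,0,0.3]]';  python3 shot.py 8
```

```text
time: 10.83
tcp_pos: [0.5275, -0.0478, 0.0577]
eef_rot: [-1.173, 1.263, -1.267]
ft_force: [-6.4, -0.3, 19.0]
width: -0.0
time: 11.67
tcp_pos: [0.4121, 0.0415, 0.174]
eef_rot: [-1.173, 1.264, -1.264]
ft_force: [-0.8, -0.3, 0.4]
width: 0.06
t 11.77 tcp [0.4082 0.0414 0.1735] F [0.4 0.1 0.2] M [-0.01  0.    0.02] w 0.06 q [ 0.42  0.08 -0.6   1.89  0.05  1.19 -0.27]
R
 [[-0.074 -0.004  0.997]
 [-0.997 -0.003 -0.074]
 [ 0.003 -1.    -0.004]]
jig tcp [-0.1317 -0.0046  0.1735]
```

View pics/s8.png

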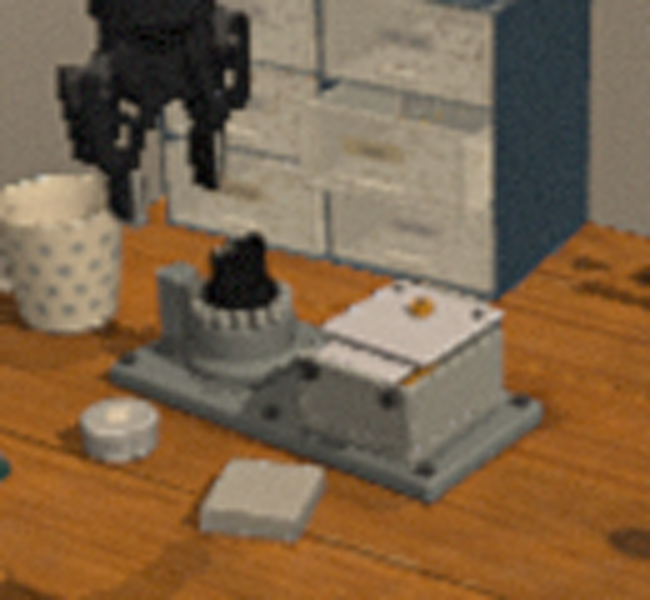

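View pics/t8.png

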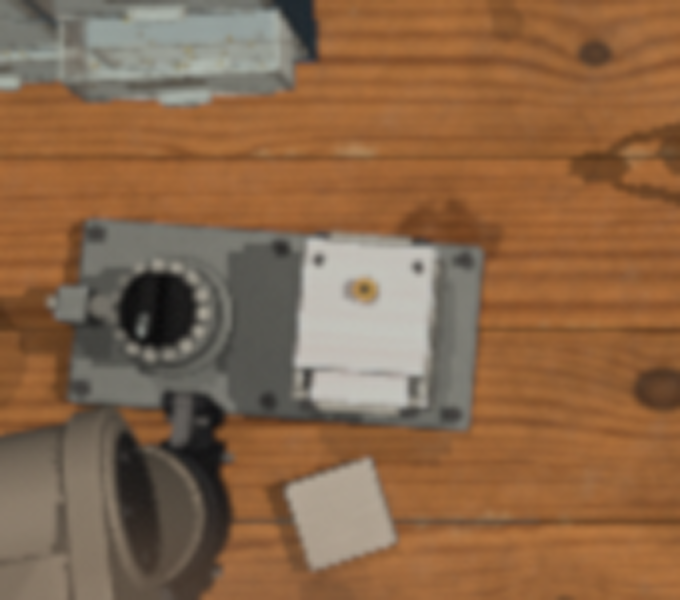

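Both leaves are flat, with the bush at scene (423,307) and top (362,290), and 19 N pressed on the stop. Next I measure the knob by overlaying the model in both views.

```bash
cat > ov.py <<'E'
from geo import *
import geo,sys
P=[.5399,.0359,-.0764]; dx,dy,ang=map(float,sys.argv[2:5])
T=read_camera("top");S=read_camera("scene")
c,s=np.cos(ang),np.sin(ang)
def K(X): # knob frame, clockwise ang
    X=np.asarray(X,float);return geo.jig(P,np.c_[dx+c*X[:,0]+s*X[:,1],.07+dy-s*X[:,0]+c*X[:,1],X[:,2]])
t=np.linspace(0,2*np.pi,60)
for n,cam,(x0,y0,w,h,f) in(("t",T,(165,165,70,60,9)),("s",S,(220,140,70,60,9))):
    a=cv2.resize(cam["pixels"][y0:y0+h,x0:x0+w],None,fx=f,fy=f,interpolation=cv2.INTER_CUBIC)
    def dr(X,col): 
        q=((proj(cam,K(X))-[x0,y0]+.5)*f).astype(np.int32);cv2.polylines(a,[q],True,col,1)
    dr([[-.023,-.007,.104],[.023,-.007,.104],[.023,.007,.104],[-.023,.007,.104]],(0,255,0))
    dr([[-.023,-.007,.07],[.023,-.007,.07],[.023,.007,.07],[-.023,.007,.07]],(0,200,200))
    dr(np.c_[.0345*np.cos(t),.0345*np.sin(t),0*t+.064],(0,0,255));dr(np.c_[.027*np.cos(t),.027*np.sin(t),0*t+.07],(255,0,0))
    cv2.imwrite(f"pics/ov{n}{sys.argv[1]}.png",a)
for n in("top","scene"):
    for q in("index_knob","knob_grip"):
        print(n,q,[(np.round(d["point"],3),round(d["p"],2)) for d in search_frame(q,n)[:1]])
E
python3 ov.py 1 0 0 0
```

```text
top index_knob []
top knob_grip [(array([0.547, 0.099, 0.072]), 0.55)]
scene index_knob [(array([0.535, 0.103, 0.072]), 0.69)]
scene knob_grip [(array([0.534, 0.099, 0.072]), 0.54)]
```

View pics/ovt1.png

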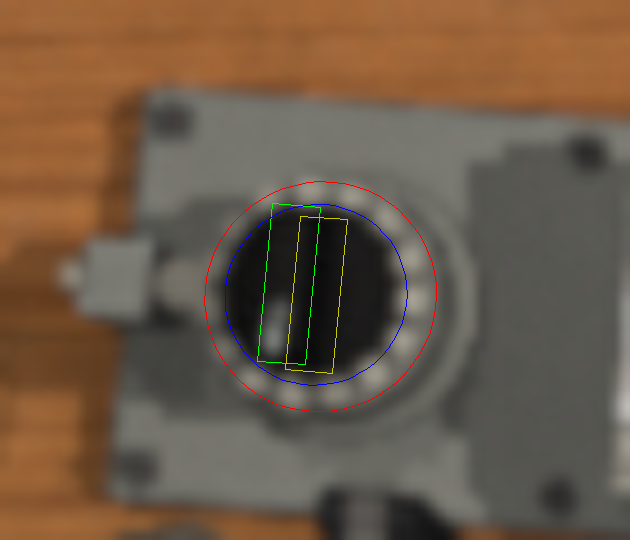

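View pics/ovs1.png

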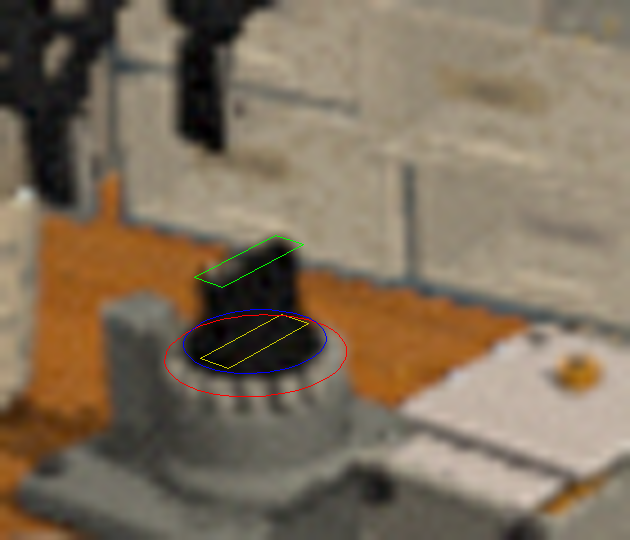

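```bash
python3 -m jog '[[-0.6,0,1.1,0,-7,0,0.5],[-1.2,0,2.2,0,-14,0,0.5],[-1.8,0,3.3,0,-21,0,0.5],[-2.4,0,4.5,0,-28,0,0.5],[-3,0,5.6,0,-35,0,0.5],[-3.7,0,6.7,0,-42,0,0.5],[-4.4,0,7.8,0,-49,0,0.5],[-5,0,8.9,0,-56,0,0.5],[-5.6,0.5,10,0,-63,0,0.5],[-6.2,1.5,11.2,0,-70,0,0.5],[-6.9,2.5,12.3,0,-77,0,0.5],[-7.5,3.5,13.4,0,-84,0,0.5]]'
python3 -m jog '[[0,0.8,0,0,-6,0,0.5],[0,0.8,0,0,-6,0,0.5],[0,0.8,0,0,-6,0,0.5]]'; python3 ov.py 2 .002 .001 0; python3 -c "
from geo import *
s,R=st();print(np.degrees(np.arctan2(R[1,2],R[0,2])))"
```

```text
time: 13.07
tcp_pos: [0.5542, 0.1059, 0.1384]
eef_rot: [-1.565, 0.138, -0.138]
ft_force: [-0.1, 0.7, -0.3]
width: 0.0429
time: 13.32
tcp_pos: [0.5527, 0.1053, 0.1303]
eef_rot: [-1.569, 0.064, -0.06]
ft_force: [0.1, -0.1, -0.2]
width: 0.0429
top index_knob []
top knob_grip [(array([0.534, 0.097, 0.074]), 0.51)]
scene index_knob [(array([0.536, 0.103, 0.07 ]), 0.76)]
scene knob_grip [(array([0.531, 0.101, 0.072]), 0.6)]
t 13.62 tcp [0.5529 0.1055 0.132 ] F [-0.2 -0.2  0.3] M [ 0.03 -0.    0.02] w 0.0427 q [ 0.35  0.51 -0.81  1.57  0.39  1.23  0.96]
R
 [[ 0.997  0.001  0.077]
 [-0.077 -0.     0.997]
 [ 0.001 -1.    -0.   ]]
85.60574978007088
```

View pics/ovs2.png

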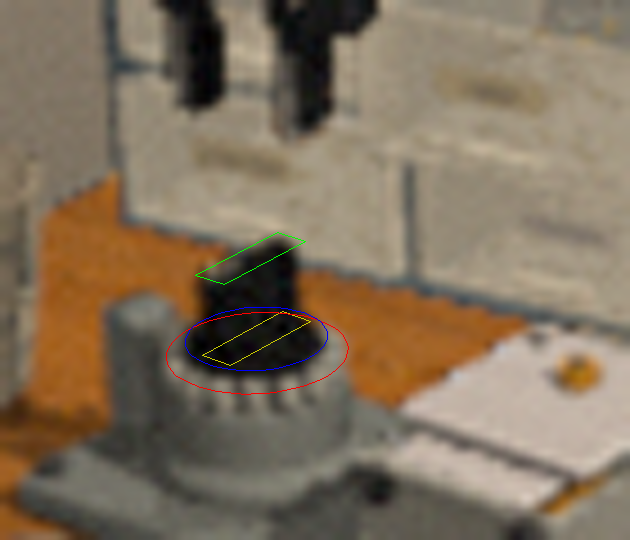

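View pics/ovt2.png

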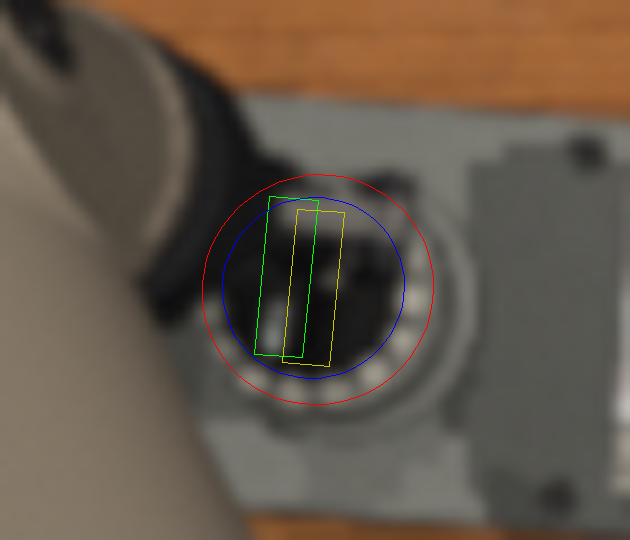

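```bash
python3 - <<'E'
from geo import *
S=read_camera("scene");s=sense();x=np.array(s["tcp_pos"])
for dz in(.02,.025,.03):
  print([((proj(S,[x+[0,d,dz]])-[220,140]+.5)*9).round()[0] for d in(-.0213,0,.0213)])
E
```

```text
[array([300., 150.]), array([254., 138.]), array([208., 126.])]
[array([299., 138.]), array([253., 125.]), array([207., 114.])]
[array([299., 125.]), array([252., 113.]), array([206., 101.])]
```

The knob's outline fits to within about 3 mm at world (0.547, 0.106), and the fingers straddle the bar line. I correct x by -6 mm, go down with force checks, then grip.

```bash
python3 -m jog '[[-0.6,1.5,0,0,0,0,0.5],[-0.6,3,0,0,0,0,0.5],[-0.6,4.5,0,0,0,0,0.5],[-0.6,5.5,0,0,0,0,0.5],[-0.6,6.5,0,0,0,0,0.5],[-0.6,7.4,0,0,0,0,0.5],[-0.6,7.4,0,0,0,0,0.5]]'; python3 -m jog '[[0,0.7,0,0,0,0,0.5],[0,0.7,0,0,0,0,0.5]]'; python3 shot.py 9
```

```text
time: 14.25
tcp_pos: [0.5454, 0.1055, 0.0555]
eef_rot: [-1.571, 0.062, -0.057]
ft_force: [-0.4, -0.5, -1.0]
width: 0.0432
time: 14.42
tcp_pos: [0.5464, 0.106, 0.0497]
eef_rot: [-1.57, 0.06, -0.059]
ft_force: [-0.8, -0.0, -0.9]
width: 0.0427
t 14.52 tcp [0.5468 0.1062 0.0505] F [ 0.2 -0.1  0.4] M [0.05 0.01 0.02] w 0.0428 q [ 0.32  0.59 -0.77  1.68  0.46  1.06  0.9 ]
R
 [[ 0.997  0.     0.076]
 [-0.076  0.     0.997]
 [ 0.    -1.     0.   ]]
jig tcp [0.0015 0.0706 0.0505]
```

View pics/s9.png

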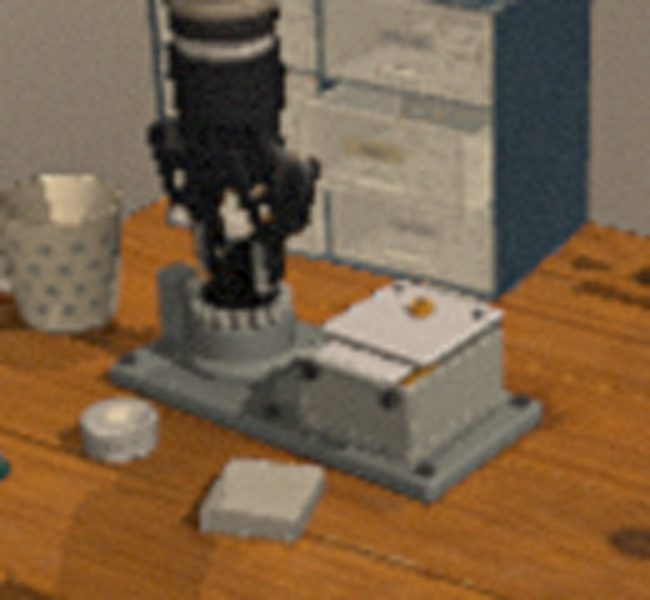

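The fingers straddle the bar (240,280). I grip with 60 N.

```bash
python3 -m jog '[[0,0,0,0,0,0,0.7],[0,0,0,0,0,0,0.9],[0,0,0,0,0,0,1],[0,0,0,0,0,0,1],[0,0,0,0,0,0,1],[0,0,0,0,0,0,1]]' 60; python3 -c "
from geo import *
st()"
```

```text
time: 15.02
tcp_pos: [0.5472, 0.1073, 0.051]
eef_rot: [-1.568, 0.058, -0.06]
ft_force: [0.9, 2.6, 3.9]
width: 0.0131
t 15.02 tcp [0.5472 0.1073 0.051 ] F [0.9 2.6 3.9] M [0.44 0.01 0.05] w 0.0131 q [ 0.32  0.59 -0.77  1.68  0.46  1.06  0.9 ]
R
 [[ 0.997  0.002  0.075]
 [-0.075  0.002  0.997]
 [ 0.001 -1.     0.002]]
```

```bash
python3 -m jog '[[0,0,0.1,0,3,0,1],[0,0,0.1,0,6,0,1],[0,0,0.1,0,9,0,1],[0,0,0.1,0,12,0,1],[0,0,0.1,0,15,0,1],[0,0,0.1,0,18,0,1],[0,0,0.1,0,21,0,1],[0,0,0.1,0,24,0,1],[0,0,0.1,0,24,0,1],[0,0,0.1,0,24,0,1]]'; cat > yaw.py <<'E'
from geo import *
s,R=st();print("yaw cw from start",85.68-np.degrees(np.arctan2(R[1,2],R[0,2])))
E
python3 yaw.py
```

```text
time: 15.85
tcp_pos: [0.5471, 0.107, 0.051]
eef_rot: [-1.536, 0.386, -0.388]
ft_force: [-0.3, 0.6, 4.9]
width: 0.0129
t 15.85 tcp [0.5471 0.107  0.051 ] F [-0.3  0.6  4.9] M [ 0.14  0.19 -0.06] w 0.0129 q [ 0.26  0.56 -0.67  1.68  0.39  1.04  0.53]
R
 [[ 0.881  0.001  0.474]
 [-0.474 -0.     0.881]
 [ 0.001 -1.     0.   ]]
yaw cw from start 23.9646513585732
```

```bash
python3 -m jog '[[0,0,0,0,3,0,1],[0,0,0,0,6,0,1],[0,0,0,0,9,0,1],[0,0,0,0,12,0,1],[0,0,0,0,15,0,1],[0,0,0,0,18,0,1],[0,0,0,0,21,0,1],[0,0,0,0,24,0,1],[0,0,0,0,24,0,1],[0,0,0,0,24,0,1]]'; python3 yaw.py; python3 shot.py 10
```

```text
time: 16.68
tcp_pos: [0.5468, 0.1068, 0.051]
eef_rot: [-1.451, 0.712, -0.713]
ft_force: [-1.0, 0.4, 5.7]
width: 0.0132
t 16.68 tcp [0.5468 0.1068 0.051 ] F [-1.   0.4  5.7] M [ 0.07  0.37 -0.05] w 0.0132 q [ 0.19  0.53 -0.58  1.69  0.33  1.02  0.16]
R
 [[ 0.612  0.     0.791]
 [-0.791 -0.001  0.612]
 [ 0.001 -1.    -0.   ]]
yaw cw from start 47.97085757925342
t 16.78 tcp [0.5468 0.1068 0.051 ] F [-0.5  0.4  6.9] M [ 0.11  0.32 -0.11] w 0.0134 q [ 0.19  0.53 -0.58  1.69  0.33  1.02  0.16]
R
 [[ 0.612  0.     0.791]
 [-0.791 -0.     0.612]
 [ 0.001 -1.    -0.   ]]
jig tcp [0.0015 0.0713 0.051 ]
```

View pics/s10.png

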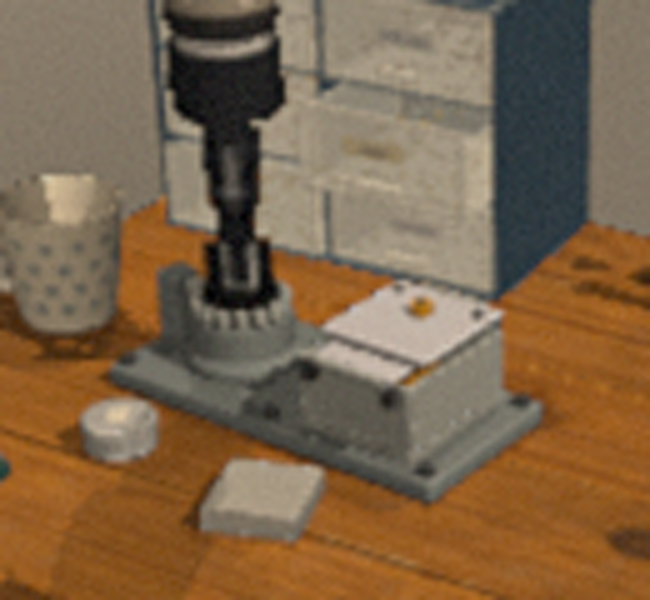

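View pics/t10.png

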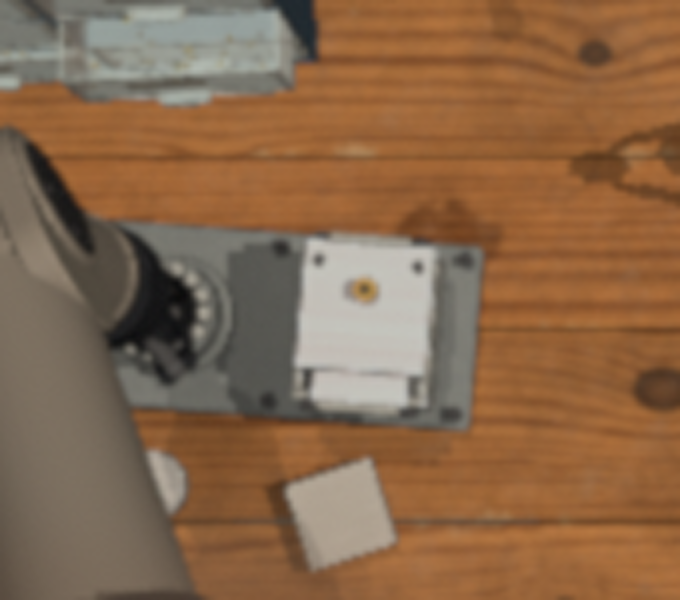

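The bar has turned with the gripper: the pads (240,265) now face the camera and the leaves stay flat. I take the last click in two parts and watch the torque across the barrier.

```bash
python3 -m jog '[[0,0,0,0,3,0,1],[0,0,0,0,6,0,1],[0,0,0,0,8,0,1],[0,0,0,0,8,0,1]]'; python3 yaw.py|grep -E "^t|yaw";python3 -m jog '[[0,0,0,0,3,0,1],[0,0,0,0,6,0,1],[0,0,0,0,8,0,1],[0,0,0,0,8,0,1]]'; python3 yaw.py|grep -E "^t|yaw";python3 -m jog '[[0,0,0,0,3,0,1],[0,0,0,0,6,0,1],[0,0,0,0,8,0,1],[0,0,0,0,8,0,1],[0,0,0,0,8,0,1],[0,0,0,0,8,0,1]]'; python3 yaw.py; python3 ov.py 3 .002 .001 1.257; python3 shot.py 11
```

```text
time: 17.12
tcp_pos: [0.5468, 0.1068, 0.051]
eef_rot: [-1.411, 0.82, -0.82]
ft_force: [-1.3, 1.2, 7.0]
width: 0.0127
t 17.12 tcp [0.5468 0.1068 0.051 ] F [-1.3  1.2  7. ] M [0.07 0.39 0.01] w 0.0127 q [ 0.17  0.52 -0.54  1.69  0.31  1.02  0.04]
yaw cw from start 56.01879181664977
time: 17.45
tcp_pos: [0.5467, 0.1068, 0.051]
eef_rot: [-1.365, 0.926, -0.927]
ft_force: [-1.2, -0.2, 6.8]
width: 0.013
t 17.45 tcp [0.5467 0.1068 0.051 ] F [-1.2 -0.2  6.8] M [ 0.14  0.4  -0.08] w 0.013 q [ 0.15  0.52 -0.51  1.69  0.29  1.01 -0.08]
yaw cw from start 64.04790838622604
time: 17.95
tcp_pos: [0.5466, 0.1067, 0.051]
eef_rot: [-1.314, 1.031, -1.031]
ft_force: [-1.3, 1.2, 6.5]
width: 0.0128
t 17.95 tcp [0.5466 0.1067 0.051 ] F [-1.3  1.2  6.5] M [ 0.14  0.41 -0.06] w 0.0128 q [ 0.13  0.51 -0.48  1.69  0.27  1.01 -0.21]
R
 [[ 0.237 -0.     0.971]
 [-0.971 -0.001  0.237]
 [ 0.001 -1.    -0.   ]]
yaw cw from start 71.96774998756736
top index_knob [(array([0.547, 0.09 , 0.068]), 0.49)]
top knob_grip [(array([0.546, 0.086, 0.071]), 0.77)]
scene index_knob [(array([0.534, 0.098, 0.068]), 0.7)]
scene knob_grip [(array([0.532, 0.092, 0.069]), 0.65)]
t 18.35 tcp [0.5466 0.1068 0.051 ] F [-1.4  1.1  7.2] M [0.11 0.44 0.04] w 0.0129 q [ 0.13  0.51 -0.48  1.69  0.27  1.01 -0.21]
R
 [[ 0.237 -0.     0.971]
 [-0.971 -0.001  0.237]
 [ 0.001 -1.    -0.   ]]
jig tcp [0.0013 0.0712 0.051 ]
```

View pics/ovs3.png

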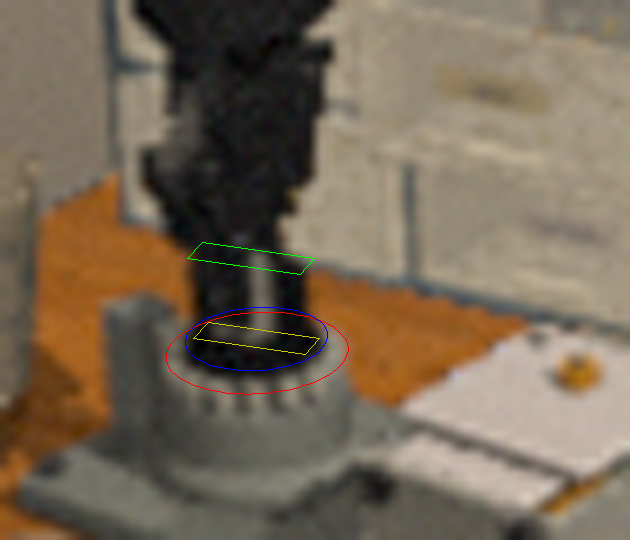

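View pics/t11.png

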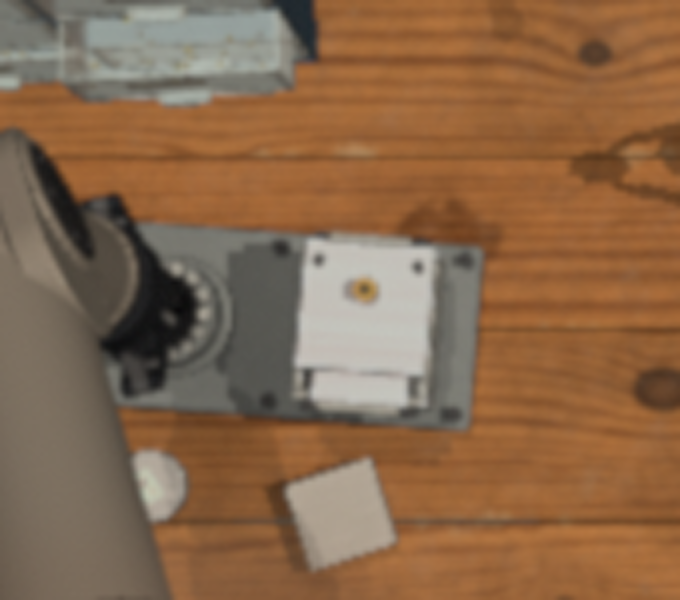

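```bash
python3 - <<'E'
from geo import *
a=read_camera("scene")["pixels"][155:195,230:275]
a=np.clip(a.astype(float)*2.2,0,255).astype(np.uint8)
cv2.imwrite("pics/zz.png",cv2.resize(a,None,fx=14,fy=14,interpolation=cv2.INTER_CUBIC))
E
```

```text
(no output)
```

View pics/zz.png

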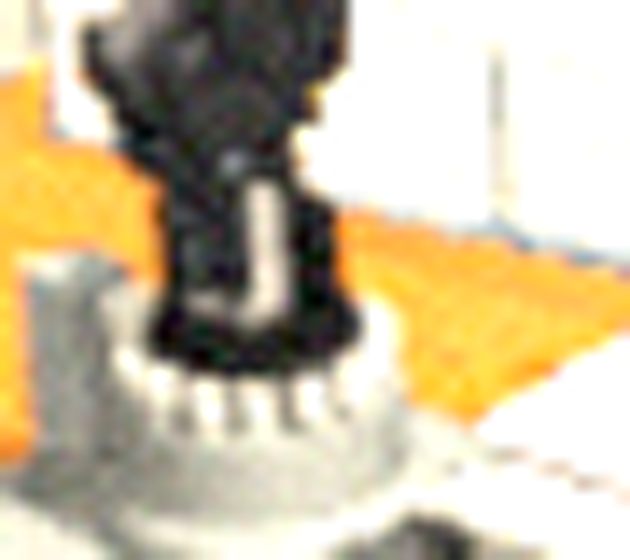

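The zoom shows the near finger's pad at (265,250) in front of the bar. The bar sticks out on both sides, from 170 to 335, so it has turned with the jaws. I hand in while holding.

```bash
python3 -c "
from bench import *
print(sense()['width'],sense()['time']);print(hand_in())"
```

```text
0.01261260853853148 18.4
the job is handed in; nothing more can be done
None
```

I folded the clamp leaf down, then folded the bush leaf over it. I then gripped the knob's bar with 60 N and turned it 72° clockwise to the third click. The job was handed in at 18.4 s with the gripper still holding the bar.

**Last checks**
- **Leaves:** Both look flat in both views. I pressed each onto its stop, the clamp leaf with about 16 N and the bush leaf with about 19 N.
- **Knob:** The gripper turned 71.97° from home. The opening stayed at about 13 mm, and the bar could be seen turned between the pads. I inferred the knob angle from the gripper, because the white line was hidden.
- **Bystanders:** The tin and the block look unmoved in the pictures. The hammer was far from the work, and I did not look at it again.

**What disagreed**
- **Tip height:** The finger tips sit about 22–24 mm above the reported TCP. My first pass at the clamp leaf therefore went over it without touching, and I corrected all later heights.
- **Click torque:** I expected about 0.13–0.15 N m across the last click. The wrist torque read under 0.1 N m there, close to its noise, so it does not confirm the clicks.
- **Knob position:** The two views differed by about 2–3 mm on where the knob is.

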